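# Set the sole press to its marked pressure and switch it on

## Task

Get the sole press ready: on the green controller, turn the dial clockwise until its white pointer stands at the red marker on the rim, let go of the dial, and only then push that controller's red-tipped switch lever all the way up the slope to ON. Leave the red marker, the blue buffing controller and everything else on the bench as they are.

Things in the scene. Friction and masses are not known exactly. Their poses are not given: they have to be found in the camera images.
- press_box: green sole-press controller, a sloping console fixed to the table (all sizes in mm), 270 wide (y) x 220 deep (x); origin under its centre, x points away from the operator. Its panel slopes up away from the operator at 20 degrees (from 35 high at the front edge, x = -105, to 93 high at x = +55), then a flat ledge 55 deep, 93 high. The dial is at (-25, +60) and the lever at (-25, -75) in its x, y. The green and blue consoles may be on either side
- press_dial_center (a point): centre of the green controller's dial face on the panel surface. Its z axis is the panel's normal and the dial's axis (20 degrees off vertical, leaning toward the operator), x up the slope, y to the operator's left. Along z: white scale plate, 112 dia, to 3; black round skirt, 68 dia, from 3 to 8; on it a black grip bar 46 long x 14 wide, from 8 to 40. The bar's length runs along the pointer line
- press_dial (a joint): dial angle, rad, 0 to 5.24, growing clockwise seen from above; stiff (about 0.1 N m), stays where left, end stops at both ends. At value q the pointer direction lies at 2.618 - q rad from the face's x axis, counter-clockwise positive. It starts 1.9 to 4.2 rad short of the marker
- press_pointer (a point): outer end of the white pointer line, one end of the bar only, 36 from the dial's axis, 6 above the panel
- press_mark (a joint): angle of the red marker on the same scale: when press_dial equals it the pointer is at the marker. The marker stays put unless knocked
- press_mark_tip (a point): tip of the red triangular marker, which rides on the white scale plate around the skirt, 36 from the dial's axis, 6 above the panel; marker reaches out to 58 from the axis and is 7 above the panel at most
- press_switch_pivot (a point): pivot of the green controller's switch lever, 22 above the panel, axes as those of press_dial_center. The lever is a steel rod 10 dia, 60 from pivot to the centre of a red ball 26 dia, on a black block 70 (x) x 50 (y) x 25 high above the panel
- press_switch (a joint): switch lever, rad: 0 = OFF, leaning 0.5 rad down the slope (toward the operator); 1.0 = ON, leaning 0.5 rad up the slope, against its stop. Turns about the panel's y axis, light (about 0.06 N m), stays where left
- press_switch_tip (a point): centre of the red ball on the lever
- buff_dial_center (a point): the same point on the blue buffing controller, a console of the same shape, with its own dial but no red marker
- buff_pointer (a point): outer end of the blue controller's white pointer line; leave it
- buff_switch_tip (a point): centre of the black ball of the blue controller's lever; leave it
- tack_tin_center (a point): centre of a brass tack tin, 46 dia x 28 high, standing on the flat top ledge of the green controller, at the far side of the dial
- heel_tip_center (a point): centre of a black rubber heel tip, 44 dia x 12 high, lying on the top ledge of the blue controller
- glue_jar: amber glue jar with yellow cap, 70 dia x 100 high, behind the controllers; origin under its centre
- hammer: hammer lying on the right of the table; origin under its middle
- screwdriver: screwdriver lying on the left of the table; origin under its middle
- shoe_brush: wooden shoe brush, 150 x 50 x 40 high, lying behind the controllers on the right; origin under its centre
- thread_spool: orange thread spool, 44 dia x 58 high, behind the controllers; origin under its centre

How it is judged:
By the outcome, as a careful person would: the job done as asked, in the order asked, and still so for the second after the job is handed in, with the robot touching nothing.
It also fails if it takes over 58 s, if anything falls off the work surface, if the arm or the gripper's body presses on something with over 40 N, if the wrist force passes 120 N, or if a joint passes its speed limit or range.

## Robot

A 6-joint arm with a two-finger parallel gripper is mounted at the origin on the work surface. World frame = base frame: x ahead of the robot, y to its left, z up, the work surface at z = 0. Lengths are in m, angles in rad, forces in N, time in s.
With the tool pointing down it reaches from about 0.25 to 0.725 m from the base axis. Payload 4 kg.
Tool frame: the origin (TCP) lies on the centre line of the jaws, within the pads' length; the fingertips stand 17 mm ahead of it and the grasp point (between the pads) lies 2 mm behind it; z points along the fingers, y is the line along which they close (so a half turn about z gives the same grasp; the last joint's range is limited). The gripper opens to 85 mm and grips with 20 to 120 N. Pads are 22 mm wide; open, the fingers measure 114 mm over their backs; the gripper's body (76 mm by 85 mm) begins 54 mm behind the grasp point. The pads swing forward as they close: fully open they stand 13 mm farther back than shut.
Start: joints at [1.296, 0.241, 0.005, 1.335, 0, 1.571], TCP at [0.136, 0.481, 0.248] pointing down, gripper open.
Joint ranges: [-2.72, 2.72], [-1.05, 1.87], [-1.09, 1.28], [-1.99, 2.15], [-1.42, 1.44], [-3.14, 3.14]. Speed limits (rad/s): [2.79, 2.79, 3.14, 3.14, 3.14, 3.14].

## Interface

Orientations are given as a unit quaternion [x, y, z, w].
In Python, from workcell import bot, camera, get_calibration gives the robot as it stands.
- The arm moves only by the tool apply_moves, never from a script. Its argument "steps" is a list of rows, each a list of 3 entries, a list of its own where there are three numbers: the shift along the tool's x, y, z as a fraction of full scale, then the turn, a rotation vector about the tool's x, y, z as a fraction of full scale, then the opening, from 0 (shut) to 1 (fully open). A call has exactly 8 rows; each row shifts and turns the commanded pose from where the row before left it, along the tool's axes as they then stand; what a row does not reach is not made up. Full scale, the value 1, is 20 cm for a shift and pi rad for a turn. A row lasts 1/12 s, in which the tool goes at most 41.7 mm and 7.16 degrees, less where a joint would pass 70% of its speed; a pose out of reach is approached as far as the arm can. A call with a number of a shift or a turn outside -1 to 1 is refused whole. A call with a gripper value outside its range is refused whole. The fingers move at their own pace and stop on an object; the grip force is fixed at half the most. Time passes only in rows, so rows that do not move let the fingers close, or fill a call up. It gives the time, the measured TCP pose, the force, the opening and the grip force at its end, in the units of the state.
- bot.get_obs(): the state, without advancing time (a new reading comes with each control period).
- camera(name): name is "side" or "top"; returns (picture, depth): 400x640x3 uint8, red, green, blue; 400x640 float32, m along the optical axis (not along the pixel's ray), 0 where there is no reading.
- get_calibration(name): a dict with "fov_y" (degrees; the focal length in pixels is half the picture's height over the tangent of half this angle, whatever the lens; pixels are square), "cx", "cy" (the principal point, pixels), "dist_coeffs" ([k1, k2, p1, p2, k3] as OpenCV has them; the pictures are not rectified), "rvec" (rotation vector, rad) and "tvec" (3), from world to camera coordinates, as OpenCV has them. Camera axes: x right, y down, z forward; pixel columns grow to the right and rows downward; lengths in m; the calibration is good to about 2 mm. A picture is of the moment at which its call begins. get_calibration takes no time and is no camera call.
- bot.job_done(): hands the job in; it is judged then, once.
The state is a dict: "clock": time; "joint_pos": joint angles; "joint_vel": joint speeds; "tau": joint torques, N m; "eef_pos": TCP position; "tool_rot": TCP orientation; "ft_force": force on the tool from outside, world axes, zero at the start; "ft_torque": the same for the moment, N m; "grip_width": finger opening in m; "grasp_force": force on a finger pad.
Only numpy, scipy, OpenCV 4.12 (cv2) and the standard library are available. Lean on these libraries where they do the work, as an engineer would, in place of code of your own. Each camera call takes 0.05 s, during which the arm holds its last target. There are 200 camera calls.

## Working session

There is one attempt and no reset: what is moved stays moved. The work goes in short steps, Python scripts to look and compute and a tool call to move; the robot and the scene stay as the last step left them, time stands still between calls to the robot, and variables do not carry over. Pictures are saved under pics/ and viewed, at most 10 in all, crops included, and the job is handed in when it is done.

Besides the shell and the picture viewer there is one more tool, called as name([rows], argument=value, ...), one row to a line, values as JSON. apply_moves: Moves the arm, as the interface text tells. Its arguments: {"type":"object","properties":{"steps":{"type":"array"}},"required":["steps"]}

```bash
mkdir -p pics; cat > h.py <<'E'
import numpy as np, cv2
from workcell import bot, camera, get_calibration
from scipy.spatial.transform import Rotation as R
def cal(n):
    c=get_calibration(n); f=200/np.tan(np.radians(c['fov_y'])/2)
    K=np.array([[f,0,c['cx']],[0,f,c['cy']],[0,0,1.]])
    return K,np.array(c['dist_coeffs'],float),np.array(c['rvec'],float),np.array(c['tvec'],float)
def ray(n,uv):
    K,d,r,t=cal(n); Rm=cv2.Rodrigues(r)[0]
    p=cv2.undistortPoints(np.array(uv,float).reshape(-1,1,2),K,d).reshape(-1,2)
    return -Rm.T@t, np.c_[p,np.ones(len(p))]@Rm   # origin, dirs with unit depth
def pts(n,uv,depth):
    o,D=ray(n,uv); return o+D*np.asarray(depth).reshape(-1,1)
def plane(n,uv,p0,nrm):
    o,D=ray(n,uv); s=((p0-o)@nrm)/(D@nrm); return o+D*s[:,None]
def proj(n,P):
    K,d,r,t=cal(n); return cv2.projectPoints(np.array(P,float).reshape(-1,1,3),r,t,K,d)[0].reshape(-1,2)
E
python3 - <<'E'
from h import *
for n in('top','side'):
    im,d=camera(n); cv2.imwrite(f'pics/{n}0.png',im[...,::-1]); np.savez(f'{n}0.npz',im=im,d=d)
    o,D=ray(n,[(320,200)]);print(n,o,D)
o=bot.get_obs();print(o['eef_pos'],o['tool_rot'],o['clock'],o['grip_width'])
E
```

```text
top [ 0.50582814 -0.00756452  1.42803829] [[ 0.081121    0.00405714 -0.99672536]]
side [0.36316671 0.80694193 0.86092389] [[ 0.20025119 -0.71352103 -0.67144151]]
[0.13552001 0.48073049 0.2474906 ] [ 1.36962467e-01  9.90575782e-01 -9.40690461e-04 -1.33195531e-04] 0.1 0.08531592167260402
```

View pics/top0.png

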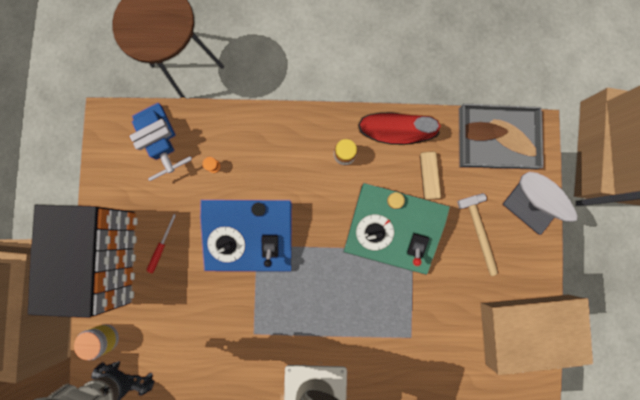

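View pics/side0.png

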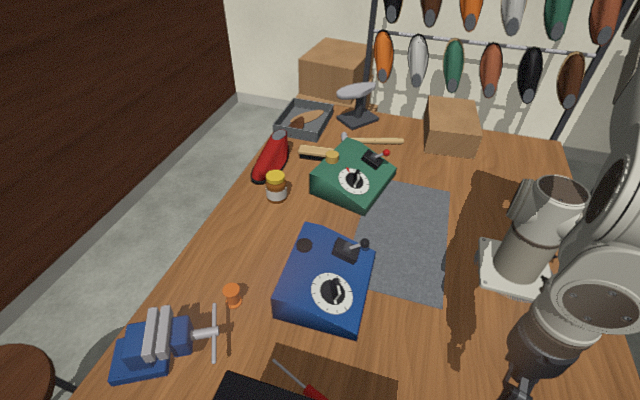

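The top view shows the green console around (395,228), its dial at (375,232), the red ball at (417,261) and the tin at (397,201). The blue console is on the left. Next I'll measure the dial.

```bash
cat > m.py <<'E'
from h import *
def measure(top,side,tag,show=True):
    im,d=top
    hsv=cv2.cvtColor(im,cv2.COLOR_RGB2HSV); H,S,V=cv2.split(hsv)
    g=((H>60)&(H<95)&(S>80)&(V>40)).astype(np.uint8); g[:170]=0; g[290:]=0; g[:,:330]=0; g[:,465:]=0
    v,u=np.nonzero(g&(d>0)); P=pts('top',np.c_[u,v],d[v,u])
    s=(P[:,2]>.04)&(P[:,2]<.085); Q=P[s]
    A=np.c_[Q[:,:2],np.ones(len(Q))]; 
    for _ in range(6):
        c=np.linalg.lstsq(A,Q[:,2],rcond=None)[0]; r=abs(A@c-Q[:,2]); k=r<.004; A,Q=A[k],Q[k]
    print('plane',c,len(Q),'slope',np.degrees(np.arctan(np.hypot(*c[:2]))),'yaw',np.degrees(np.arctan2(c[1],c[0])))
    full=cv2.morphologyEx(g,cv2.MORPH_CLOSE,np.ones((25,25)))
    cn=max(cv2.findContours(full,0,2)[0],key=cv2.contourArea); box=cv2.boxPoints(cv2.minAreaRect(cn)); print('box',box.round(1).tolist())
    print('box@.07',plane('top',box,np.array([0,0,.07]),np.array([0,0,1.])).round(3).tolist())
    return c
if __name__=='__main__':
    T=np.load('top0.npz');S=np.load('side0.npz')
    measure((T['im'],T['d']),None,'a')
    a=cv2.resize(T['im'][205:270,345:445],None,fx=7.8,fy=7.8,interpolation=cv2.INTER_CUBIC)
    b=cv2.resize(S['im'][145:205,320:400],None,fx=9,fy=9,interpolation=cv2.INTER_CUBIC)
    cv2.imwrite('pics/a.png',a[...,::-1]);cv2.imwrite('pics/b.png',b[...,::-1])
    for n,I,w in(('top',T,(345,205,445,275)),('side',S,(320,145,400,205))):
        im=I['im'];h=cv2.cvtColor(im,cv2.COLOR_RGB2HSV)
        m=((h[...,1]<60)&(h[...,2]>150)).astype(np.uint8); k=np.zeros_like(m);x0,y0,x1,y1=w;k[y0:y1,x0:x1]=1
        m*=k; cn=max(cv2.findContours(m,0,2)[0],key=cv2.contourArea); print(n,'plate',cv2.fitEllipse(cv2.convexHull(cn)))
        r=(((h[...,0]<10)|(h[...,0]>170))&(h[...,1]>110)&(h[...,2]>90)).astype(np.uint8)*k
        N,_,st,ce=cv2.connectedComponentsWithStats(r); print(n,'red',[(ce[i].round(1).tolist(),int(st[i,4])) for i in range(1,N)])
E
python3 m.py
```

```text
plane [ 0.32721967 -0.08529579 -0.12168961] 1539 slope 18.683168372814787 yaw -14.610076399921367
box [[344.1000061035156, 251.0], [362.8999938964844, 183.10000610351562], [448.20001220703125, 206.6999969482422], [429.5, 274.6000061035156]]
box@.07 [[0.463, -0.079, 0.07], [0.672, -0.132, 0.07], [0.606, -0.397, 0.07], [0.397, -0.341, 0.07]]
top plate ((374.60406494140625, 231.87335205078125), (36.45679473876953, 38.497920989990234), 92.97004699707031)
top red [([387.6, 221.3], 9), ([416.7, 261.4], 57)]
side plate ((353.48443603515625, 180.81027221679688), (23.241994857788086, 32.94716262817383), 119.26286315917969)
side red [([386.1, 152.1], 40), ([347.3, 168.7], 6)]
```

View pics/a.png

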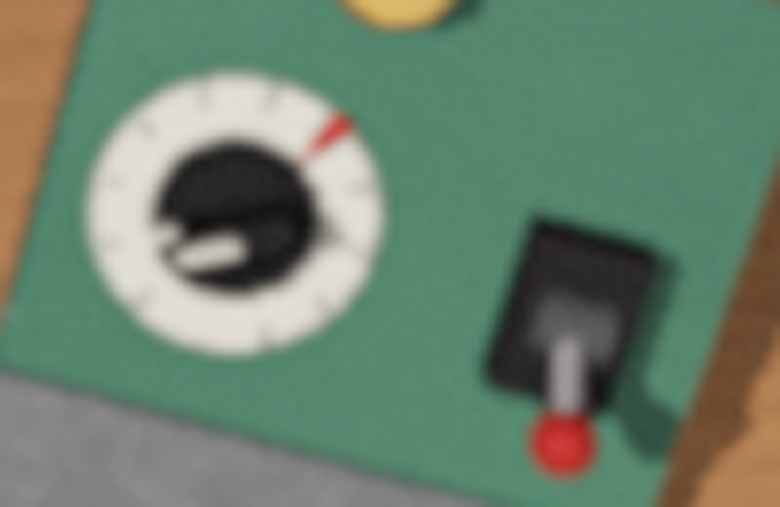

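View pics/b.png

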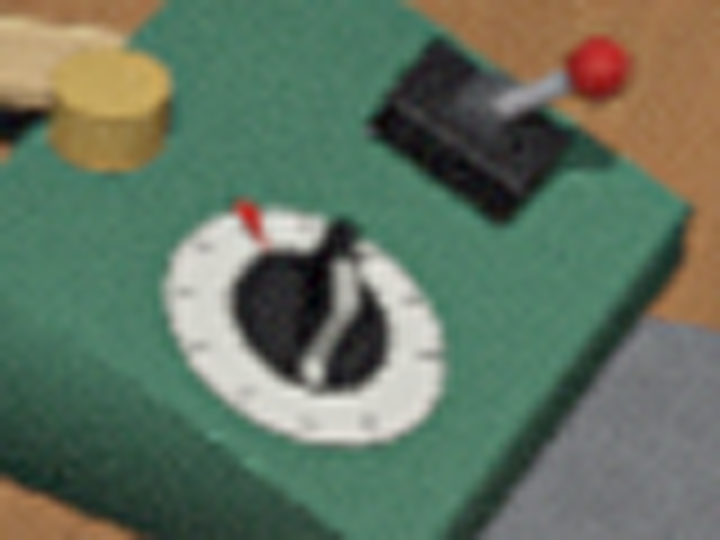

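The marker is at about crop (350,118), upper right. The pointer's outer end is on the left, at top crop (165,233) and side crop (315,375). I'll compute the angles and the approach.

```bash
cat > g.py <<'E'
from h import *
yaw=np.radians(-14.5); a=np.radians(20)
def frame(yaw):
    Rz=R.from_euler('z',yaw).as_matrix()
    X=Rz@[np.cos(a),0,np.sin(a)];Y=Rz@[0,1.,0];Z=Rz@[-np.sin(a),0,np.cos(a)]
    return np.c_[X,Y,Z]
F=frame(yaw)
def centre():
    out=[]
    for n,uv in(('top',(374.6,231.9)),('side',(353.5,180.8))):
        out.append(plane(n,[uv],np.array([0,0,.0641+.003*np.cos(a)]),np.array([0,0,1.]))[0]-.003*F[:,2])
    return np.array(out)
def ang(n,uv,C,h=.006):
    p=(plane(n,[uv],C+h*F[:,2],F[:,2])[0]-C)@F
    return np.degrees(np.arctan2(p[1],p[0])),np.hypot(*p[:2])
E
python3 - <<'E'
from g import *
C=centre();print('C',C.round(4)); 
ct=lambda x,y:((x+.5)/7.8-.5+345,(y+.5)/7.8-.5+205)
cs=lambda x,y:((x+.5)/9-.5+320,(y+.5)/9-.5+145)
print('ptr',ang('top',ct(165,233),C[0]),ang('side',cs(314,378),C[1]))
print('bar tip',ang('top',ct(180,257),C[0],.04),ang('top',ct(243,248),C[0],.04),'side',ang('side',cs(320,345),C[1],.04),ang('side',cs(345,270),C[1],.04))
print('mark',ang('top',(387.6,221.3),C[0],.007),ang('side',(347.3,168.7),C[1],.007),ang('top',ct(303,163),C[0]),ang('side',cs(268,246),C[1]))
# lever ball
o1,D1=ray('top',[(416.7,261.4)]);o2,D2=ray('side',[(386.1,152.1)])
s=np.linalg.lstsq(np.c_[D1[0],-D2[0]],o2-o1,rcond=None)[0]
p,q=o1+D1[0]*s[0],o2+D2[0]*s[1];print('ball',p.round(4),q.round(4))
c=C.mean(0)
for y in(-.075-.060,):
    piv=c+F@[0,-.135,.022]; print('ball model',(piv+F@[-.06*np.sin(.5),0,.06*np.cos(.5)]).round(4))
# yaw from dial->lever using top only
d=bot.get_obs();print(d['joint_pos'])
E
```

```text
C [[ 0.524  -0.1716  0.0641]
 [ 0.5205 -0.1669  0.0641]]
ptr (np.float64(121.57144941678825), np.float64(0.028034367982488543)) (np.float64(124.46333499328432), np.float64(0.0275357097676855))
bar tip (np.float64(120.28256213357805), np.float64(0.022079036365483293)) (np.float64(-104.12063637387504), np.float64(0.002926681757200858)) side (np.float64(107.06974335326122), np.float64(0.043254446746877784)) (np.float64(133.3211866554442), np.float64(0.0022069864683343953))
mark (np.float64(-31.247041940019763), np.float64(0.05244045320572204)) (np.float64(-30.855320888008023), np.float64(0.050860311824497774)) (np.float64(-34.08714036238325), np.float64(0.034189482631915256)) (np.float64(-33.1533350291451), np.float64(0.03701121128998))
ball [ 0.4389 -0.2899  0.1224] [ 0.4358 -0.2903  0.1226]
ball model [ 0.4376 -0.2868  0.1244]
[1.29601903e+00 2.41358094e-01 3.85599752e-03 1.33519437e+00
 6.22379335e-06 1.57080781e+00]
```

apply_moves([
  [[-0.126,-0.131,0],[0,0,0],0.6],
  [[-0.126,-0.131,0],[0,0,0],0.6],
  [[-0.126,-0.131,0],[0,0,0],0.6],
  [[-0.126,-0.131,0],[0,0,0],0.6],
  [[-0.126,-0.131,0],[0,0,0],0.6],
  [[-0.126,-0.131,0],[0,0,0],0.6],
  [[-0.126,-0.131,0],[0,0,0],0.6],
  [[-0.126,-0.131,0],[0,0,0],0.6],
])

```text
clock: 0.77
eef_pos: [0.2729, 0.223, 0.2481]
tool_rot: [0.137, 0.991, -0.0, -0.0]
ft_force: [1.0, 0.2, 0.2]
grip_width: 0.0514
grasp_force: 0.0
```

```bash
cat > p.py <<'E'
from g import *
from scipy.spatial.transform import Slerp
C=np.array([.522,-.169,.0641])
def tool(theta): # tool with z=-Fz, x at face angle theta(deg)
    t=np.radians(theta); x=F@[np.cos(t),np.sin(t),0]; z=-F[:,2]; return R.from_matrix(np.c_[x,np.cross(z,x),z])
def plan(P,Q,n,extra_turn=None):
    o=bot.get_obs(); p=np.array(o['eef_pos']); r=R.from_quat(o['tool_rot'])
    rv=(r.inv()*Q).as_rotvec()
    print('t',o['clock'],'dist',np.linalg.norm(P-p).round(4),'turn deg',np.degrees(rv).round(1),'q',np.round(o['joint_pos'],2),'F',np.round(o['ft_force'],1))
    cur=r; cp=p
    for i in range(n):
        d=cur.inv().apply((P-p)/n)/.2
        print([d.round(3).tolist(),(rv/n/np.pi).round(4).tolist()])
        cur=cur*R.from_rotvec(rv/n)
E
python3 -c "
from p import *
plan(C+F@[0,0,.13],tool(121),16)
plan(C+F@[0,0,.13],tool(-59),1)"
```

```text
t 0.7667 dist 0.4375 turn deg [-10.5 -18.1  57.2] q [ 0.69 -0.05 -0.33  1.3  -0.    0.96] F [1.  0.2 0.2]
[[-0.094, -0.097, 0.019], [-0.0036, -0.0063, 0.0199]]
[[-0.1, -0.091, 0.02], [-0.0036, -0.0063, 0.0199]]
[[-0.105, -0.085, 0.021], [-0.0036, -0.0063, 0.0199]]
[[-0.109, -0.079, 0.022], [-0.0036, -0.0063, 0.0199]]
[[-0.114, -0.072, 0.024], [-0.0036, -0.0063, 0.0199]]
[[-0.118, -0.065, 0.025], [-0.0036, -0.0063, 0.0199]]
[[-0.121, -0.058, 0.027], [-0.0036, -0.0063, 0.0199]]
[[-0.124, -0.051, 0.029], [-0.0036, -0.0063, 0.0199]]
[[-0.126, -0.043, 0.031], [-0.0036, -0.0063, 0.0199]]
[[-0.128, -0.036, 0.033], [-0.0036, -0.0063, 0.0199]]
[[-0.129, -0.028, 0.035], [-0.0036, -0.0063, 0.0199]]
[[-0.13, -0.02, 0.037], [-0.0036, -0.0063, 0.0199]]
[[-0.13, -0.013, 0.039], [-0.0036, -0.0063, 0.0199]]
[[-0.13, -0.005, 0.042], [-0.0036, -0.0063, 0.0199]]
[[-0.129, 0.003, 0.044], [-0.0036, -0.0063, 0.0199]]
[[-0.128, 0.01, 0.047], [-0.0036, -0.0063, 0.0199]]
t 0.7667 dist 0.4375 turn deg [  21.   -12.2 -120.7] q [ 0.69 -0.05 -0.33  1.3  -0.    0.96] F [1.  0.2 0.2]
[[-1.507, -1.555, 0.309], [0.1169, -0.0679, -0.6707]]
```

```bash
python3 -c "
from p import *
plan(C+F@[0,0,.13],tool(-59),24)"
```

```text
t 0.7667 dist 0.4375 turn deg [  21.   -12.2 -120.7] q [ 0.69 -0.05 -0.33  1.3  -0.    0.96] F [1.  0.2 0.2]
[[-0.063, -0.065, 0.013], [0.0049, -0.0028, -0.0279]]
[[-0.057, -0.07, 0.014], [0.0049, -0.0028, -0.0279]]
[[-0.05, -0.074, 0.016], [0.0049, -0.0028, -0.0279]]
[[-0.043, -0.078, 0.018], [0.0049, -0.0028, -0.0279]]
[[-0.036, -0.081, 0.019], [0.0049, -0.0028, -0.0279]]
[[-0.029, -0.084, 0.021], [0.0049, -0.0028, -0.0279]]
[[-0.021, -0.086, 0.022], [0.0049, -0.0028, -0.0279]]
[[-0.013, -0.087, 0.024], [0.0049, -0.0028, -0.0279]]
[[-0.006, -0.087, 0.025], [0.0049, -0.0028, -0.0279]]
[[0.002, -0.087, 0.027], [0.0049, -0.0028, -0.0279]]
[[0.01, -0.086, 0.028], [0.0049, -0.0028, -0.0279]]
[[0.018, -0.085, 0.029], [0.0049, -0.0028, -0.0279]]
[[0.026, -0.082, 0.03], [0.0049, -0.0028, -0.0279]]
[[0.033, -0.079, 0.031], [0.0049, -0.0028, -0.0279]]
[[0.04, -0.075, 0.032], [0.0049, -0.0028, -0.0279]]
[[0.047, -0.071, 0.033], [0.0049, -0.0028, -0.0279]]
[[0.053, -0.066, 0.033], [0.0049, -0.0028, -0.0279]]
[[0.059, -0.061, 0.034], [0.0049, -0.0028, -0.0279]]
[[0.064, -0.055, 0.034], [0.0049, -0.0028, -0.0279]]
[[0.069, -0.048, 0.034], [0.0049, -0.0028, -0.0279]]
[[0.073, -0.042, 0.034], [0.0049, -0.0028, -0.0279]]
[[0.077, -0.035, 0.034], [0.0049, -0.0028, -0.0279]]
[[0.08, -0.027, 0.034], [0.0049, -0.0028, -0.0279]]
[[0.082, -0.019, 0.034], [0.0049, -0.0028, -0.0279]]
```

apply_moves([
  [[-0.063,-0.065,0.013],[0.0049,-0.0028,-0.028],0.6],
  [[-0.057,-0.07,0.014],[0.0049,-0.0028,-0.028],0.6],
  [[-0.05,-0.074,0.016],[0.0049,-0.0028,-0.028],0.6],
  [[-0.043,-0.078,0.018],[0.0049,-0.0028,-0.028],0.6],
  [[-0.036,-0.081,0.019],[0.0049,-0.0028,-0.028],0.6],
  [[-0.029,-0.084,0.021],[0.0049,-0.0028,-0.028],0.6],
  [[-0.021,-0.086,0.022],[0.0049,-0.0028,-0.028],0.6],
  [[-0.013,-0.087,0.024],[0.0049,-0.0028,-0.028],0.6],
])

```text
clock: 1.43
eef_pos: [0.3413, 0.0969, 0.2272]
tool_rot: [-0.215, 0.974, -0.065, 0.025]
ft_force: [0.1, 0.3, -0.8]
grip_width: 0.0512
grasp_force: 0.0
```

apply_moves([
  [[-0.006,-0.087,0.025],[0.0049,-0.0028,-0.028],0.6],
  [[0.002,-0.087,0.027],[0.0049,-0.0028,-0.028],0.6],
  [[0.01,-0.086,0.028],[0.0049,-0.0028,-0.028],0.6],
  [[0.018,-0.085,0.029],[0.0049,-0.0028,-0.028],0.6],
  [[0.026,-0.082,0.03],[0.0049,-0.0028,-0.028],0.6],
  [[0.033,-0.079,0.031],[0.0049,-0.0028,-0.028],0.6],
  [[0.04,-0.075,0.032],[0.0049,-0.0028,-0.028],0.6],
  [[0.047,-0.071,0.033],[0.0049,-0.0028,-0.028],0.6],
])

```text
clock: 2.1
eef_pos: [0.4099, -0.0298, 0.2065]
tool_rot: [-0.538, 0.833, -0.121, 0.048]
ft_force: [0.3, 0.3, -0.2]
grip_width: 0.0514
grasp_force: 0.0
```

apply_moves([
  [[0.053,-0.066,0.033],[0.0049,-0.0028,-0.028],0.6],
  [[0.059,-0.061,0.034],[0.0049,-0.0028,-0.028],0.6],
  [[0.064,-0.055,0.034],[0.0049,-0.0028,-0.028],0.6],
  [[0.069,-0.048,0.034],[0.0049,-0.0028,-0.028],0.6],
  [[0.073,-0.042,0.034],[0.0049,-0.0028,-0.028],0.6],
  [[0.077,-0.035,0.034],[0.0049,-0.0028,-0.028],0.6],
  [[0.08,-0.027,0.034],[0.0049,-0.0028,-0.028],0.6],
  [[0.082,-0.019,0.034],[0.0049,-0.0028,-0.028],0.6],
])

```text
clock: 2.77
eef_pos: [0.4787, -0.1563, 0.186]
tool_rot: [0.791, -0.586, 0.161, -0.065]
ft_force: [-0.4, 0.8, -0.2]
grip_width: 0.0511
grasp_force: 0.0
```

```bash
python3 -c "
from p import *
plan(C+F@[0,0,.13],tool(-59),1)
plan(C+F@[0,0,.032],tool(-59),6)
S,d=camera('side');cv2.imwrite('pics/s1.png',cv2.resize(S[100:220,300:460],None,fx=4.5,fy=4.5,interpolation=2)[...,::-1])"
```

```text
t 2.7667 dist 0.0016 turn deg [ 0.  -0.1  0.5] q [-0.33  0.05 -0.46  0.72  0.03 -2.19] F [-0.4  0.8 -0.2]
[[0.008, 0.001, -0.0], [0.0001, -0.0003, 0.0025]]
t 2.7667 dist 0.098 turn deg [ 0.  -0.1  0.5] q [-0.33  0.05 -0.46  0.72  0.03 -2.19] F [-0.4  0.8 -0.2]
[[0.001, 0.0, 0.082], [0.0, -0.0, 0.0004]]
[[0.001, 0.0, 0.082], [0.0, -0.0, 0.0004]]
[[0.001, 0.0, 0.082], [0.0, -0.0, 0.0004]]
[[0.001, 0.0, 0.082], [0.0, -0.0, 0.0004]]
[[0.001, 0.0, 0.082], [0.0, -0.0, 0.0004]]
[[0.001, 0.0, 0.082], [0.0, -0.0, 0.0004]]
```

View pics/s1.png

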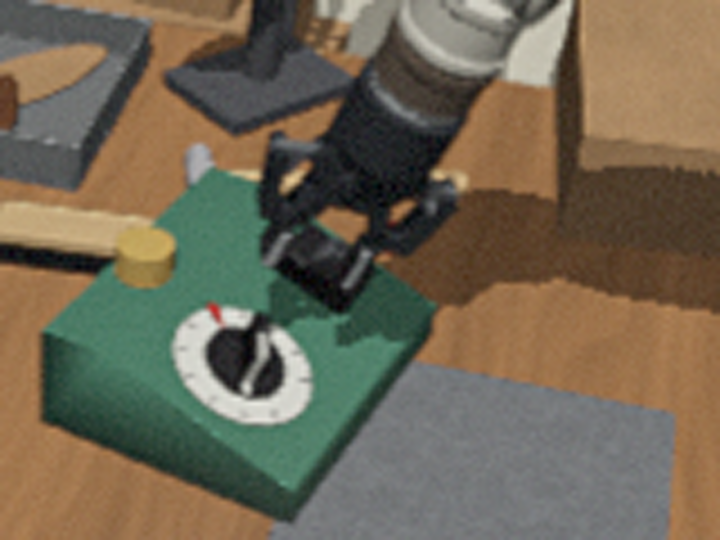

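The gripper stands over the dial (crop 245,360) with its fingers across the bar. I'll descend along the normal, then close.

apply_moves([
  [[0.002,0,0.082],[0,0,0.0004],0.6],
  [[0.002,0,0.082],[0,0,0.0004],0.6],
  [[0.002,0,0.082],[0,0,0.0004],0.6],
  [[0.001,0,0.082],[0,0,0.0004],0.6],
  [[0,0,0.08],[0,0,0.0004],0.6],
  [[0,0,0.08],[0,0,0.0004],0.6],
  [[0,0,0],[0,0,0],0.6],
  [[0,0,0],[0,0,0],0.6],
])

```text
clock: 3.48
eef_pos: [0.5105, -0.1649, 0.0939]
tool_rot: [0.788, -0.591, 0.16, -0.065]
ft_force: [-0.3, -0.7, 0.4]
grip_width: 0.0513
grasp_force: 0.0
```

apply_moves([
  [[0,0,0],[0,0,0],0.3],
  [[0,0,0],[0,0,0],0.2],
  [[0,0,0],[0,0,0],0.15],
  [[0,0,0],[0,0,0],0.1],
  [[0,0,0],[0,0,0],0],
  [[0,0,0],[0,0,0],0],
  [[0,0,0],[0,0,0],0],
  [[0,0,0],[0,0,0],0],
])

```text
clock: 4.15
eef_pos: [0.5101, -0.1662, 0.0958]
tool_rot: [0.787, -0.591, 0.161, -0.064]
ft_force: [-6.0, -1.8, 6.0]
grip_width: 0.0129
grasp_force: 59.1
```

```bash
python3 -c "
from p import *
plan(C+F@[0,0,.032],tool(-59),1)
o=bot.get_obs();print(o['ft_force'],o['ft_torque'],o['grip_width'],o['grasp_force'])
S,d=camera('side');cv2.imwrite('pics/s2.png',cv2.resize(S[130:220,310:430],None,fx=6,fy=6,interpolation=2)[...,::-1])"
```

```text
t 4.15 dist 0.0021 turn deg [ 0.2 -0.2 -0.3] q [-0.33  0.23 -0.52  0.47  0.02 -2.18] F [-6.  -1.8  6. ]
[[0.001, -0.003, 0.01], [0.0009, -0.0011, -0.0015]]
[-5.99180959 -1.75174042  5.96412317] [-0.25395523  1.22952381 -0.15717818] 0.012902154822724506 59.09714698791504
```

View pics/s2.png

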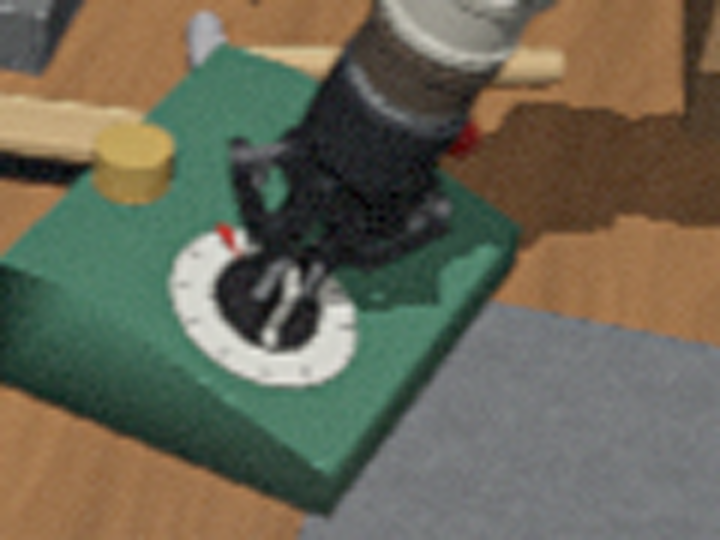

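The fingers hold the bar, with the marker untouched at (227,238). There is a light 6 N push on the skirt, so I'll back off 2 mm and turn.

apply_moves([
  [[0,0,-0.012],[0,0,0.01],0],
  [[0,0,0],[0,0,0.035],0],
  [[0,0,0],[0,0,0.035],0],
  [[0,0,0],[0,0,0.035],0],
  [[0,0,0],[0,0,0.035],0],
  [[0,0,0],[0,0,0.035],0],
  [[0,0,0],[0,0,0.035],0],
  [[0,0,0],[0,0,0.035],0],
])

```text
clock: 4.87
eef_pos: [0.5107, -0.1663, 0.0963]
tool_rot: [-0.492, 0.853, -0.123, 0.122]
ft_force: [10.1, -6.8, -16.6]
grip_width: 0.0129
grasp_force: 62.8
```

```bash
python3 -c "
from p import *
plan(C+F@[0,0,.034],tool(-59),1)
o=bot.get_obs();print(o['ft_force'],o['ft_torque'],o['grip_width'],o['grasp_force'])"
```

```text
t 4.8667 dist 0.0003 turn deg [  0.   -0.2 -46.5] q [-0.33  0.23 -0.52  0.47  0.02 -1.37] F [ 10.1  -6.8 -16.6]
[[-0.001, 0.001, 0.001], [0.0002, -0.0013, -0.2581]]
[ 10.13090522  -6.84133601 -16.63720711] [-0.69073132 -0.25516514 -0.04736565] 0.01288059970064753 62.752286195755005
```

apply_moves([
  [[0,0,0.006],[0,0,0.035],0],
  [[0,0,0],[0,0,0.035],0],
  [[0,0,0],[0,0,0.035],0],
  [[0,0,0],[0,0,0.035],0],
  [[0,0,0],[0,0,0.035],0],
  [[0,0,0],[0,0,0.035],0],
  [[0,0,0],[0,0,0.035],0],
  [[0,0,0],[0,0,0.035],0],
])

```text
clock: 5.53
eef_pos: [0.5113, -0.167, 0.0965]
tool_rot: [-0.082, 0.981, -0.06, 0.164]
ft_force: [3.0, -6.1, -6.7]
grip_width: 0.0125
grasp_force: 64.3
```

```bash
python3 -c "
from p import *
plan(C+F@[0,0,.034],tool(-59),1)
o=bot.get_obs();print(o['ft_force'],o['ft_torque'],o['grip_width'],o['grasp_force'])"
```

```text
t 5.5333 dist 0.0011 turn deg [ -0.2  -0.3 -96.9] q [-0.33  0.23 -0.52  0.47  0.02 -0.49] F [ 3.  -6.1 -6.7]
[[0.002, 0.005, 0.001], [-0.0011, -0.0016, -0.5382]]
[ 2.98326023 -6.08656154 -6.7248496 ] [-0.76841768  0.18741355 -0.22617429] 0.012531956425023616 64.25831437110901
```

apply_moves([
  [[0,0,0.002],[0,0,0.035],0],
  [[0,0,0],[0,0,0.035],0],
  [[0,0,0],[0,0,0.035],0],
  [[0,0,0],[0,0,0.035],0],
  [[0,0,0],[0,0,0.035],0],
  [[0,0,0],[0,0,0.035],0],
  [[0,0,0],[0,0,0.035],0],
  [[0,0,0],[0,0,0.025],0],
])

```text
clock: 6.2
eef_pos: [0.5111, -0.1678, 0.0964]
tool_rot: [0.329, 0.928, 0.012, 0.174]
ft_force: [0.6, -7.5, -3.7]
grip_width: 0.0125
grasp_force: 64.8
```

```bash
python3 -c "
from p import *
plan(C+F@[0,0,.034],tool(149),1)
o=bot.get_obs();print(o['ft_force'],o['ft_torque'],o['grip_width'],o['grasp_force'])
S,d=camera('side');T,_=camera('top')
print('want-mark-centroid',proj('top',[C+F@[.051*np.cos(-.55),.051*np.sin(-.55),.007]]))
a=cv2.resize(S[145:205,320:400],(640,480),interpolation=2);b=cv2.resize(T[202:262,350:400],(400,480),interpolation=2)
a=a[:,:400];cv2.imwrite('pics/s3.png',np.hstack([a,b])[...,::-1])"
```

```text
t 6.2 dist 0.0017 turn deg [-0.3  0.3  6.5] q [-0.33  0.23 -0.52  0.47  0.02  0.36] F [ 0.6 -7.5 -3.7]
[[0.007, 0.005, 0.0], [-0.0018, 0.0015, 0.0362]]
[ 0.58923144 -7.45706687 -3.74579472] [-1.07448504  0.51706872 -0.32497702] 0.012465875560104358 64.81882452964783
want-mark-centroid [[386.42658163 222.31512202]]
```

View pics/s3.png

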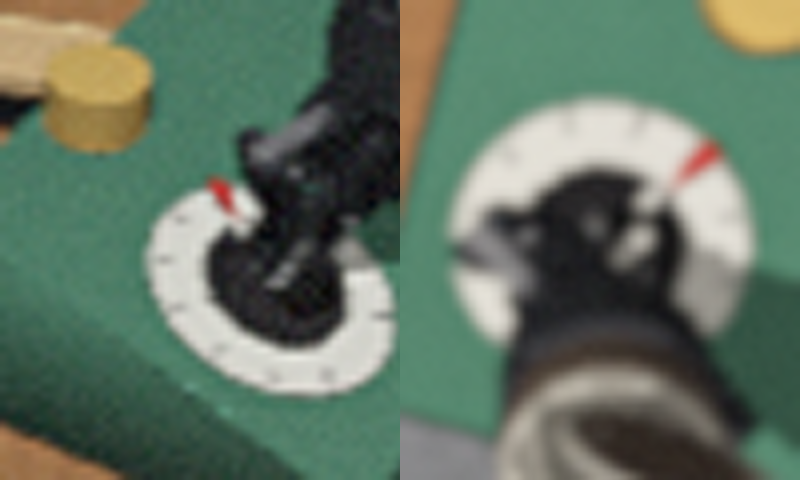

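In the right (top) crop, the pointer end at (650,195) is very close to the marker, whose tip is at (672,187). The left (side) crop agrees. I'll measure both angles by casting rays.

```bash
cat > a.py <<'E'
from p import *
def angs():
    for n,uv,w in(('top',(374.6,231.9),(345,205,405,260)),('side',(353.5,180.8),(325,150,385,205))):
        im=[camera(n)[0].astype(float) for _ in range(4)]; im=np.mean(im,0)
        C0=plane(n,[uv],np.array([0,0,.0641+.003*np.cos(a)]),np.array([0,0,1.]))[0]-.003*F[:,2]
        x0,y0,x1,y1=w; s=4
        crop=cv2.resize(im[y0:y1,x0:x1],None,fx=s,fy=s,interpolation=cv2.INTER_CUBIC)
        gy,gx=np.mgrid[:crop.shape[0],:crop.shape[1]]; U=np.c_[((gx+.5)/s-.5+x0).ravel(),((gy+.5)/s-.5+y0).ravel()]
        c=crop.reshape(-1,3)
        def pol(h):
            q=(plane(n,U,C0+h*F[:,2],F[:,2])-C0)@F; return np.hypot(q[:,0],q[:,1])*1e3,np.degrees(np.arctan2(q[:,1],q[:,0]))
        r,t=pol(.006); red=c[:,0]-c[:,1]
        k=(r>36)&(r<60)&(abs(t+31)<25)&(red>50); print(n,'mark',np.average(t[k],weights=red[k]).round(2),'r',r[k].mean().round(1))
        m=c.min(1)
        for lo,hi in((24,27),(27,30),(30,33)):
            r8,t8=pol(.007); k=(r8>lo)&(r8<hi)&(abs(t8+31)<24); b=np.clip(m[k]-np.percentile(m[k],50),0,None)
            print('  ptr',lo,np.average(t8[k],weights=b).round(2),'peak',m[k].max().round(0), t8[k][m[k].argmax()].round(1))
E
python3 -c "from a import *;angs()"
```

```text
top mark -31.09 r 50.4
  ptr 24 -27.13 peak 181.0 -26.8
  ptr 27 -26.6 peak 182.0 -26.8
  ptr 30 -25.56 peak 184.0 -24.8
side mark -31.95 r 51.0
  ptr 24 -25.64 peak 101.0 -26.0
  ptr 27 -27.96 peak 158.0 -29.7
  ptr 30 -29.26 peak 181.0 -30.1
```

apply_moves([
  [[0,0,0],[0,0,0.012],0],
  [[0,0,0],[0,0,0.011],0],
  [[0,0,0],[0,0,0],0],
  [[0,0,0],[0,0,0],0],
  [[0,0,0],[0,0,0],0],
  [[0,0,0],[0,0,0],0],
  [[0,0,0],[0,0,0],0],
  [[0,0,0],[0,0,0],0],
])

```text
clock: 7.37
eef_pos: [0.5111, -0.1679, 0.0964]
tool_rot: [0.361, 0.916, 0.018, 0.174]
ft_force: [0.9, -7.1, -4.0]
grip_width: 0.0125
grasp_force: 64.9
```

```bash
python3 -c "
from a import *;angs();plan(C+F@[0,0,.13],tool(149),1)"
```

```text
top mark -31.06 r 50.5
  ptr 24 -29.46 peak 164.0 -30.3
  ptr 27 -29.64 peak 169.0 -28.9
  ptr 30 -28.17 peak 177.0 -26.8
side mark -31.92 r 51.0
  ptr 24 -29.54 peak 67.0 -30.1
  ptr 27 -32.78 peak 159.0 -33.4
  ptr 30 -33.92 peak 203.0 -35.3
t 7.7667 dist 0.0959 turn deg [-0.3  0.3  2.6] q [-0.33  0.23 -0.52  0.47  0.02  0.43] F [ 0.7 -7.  -4. ]
[[0.005, 0.003, -0.48], [-0.0017, 0.0016, 0.0145]]
```

apply_moves([
  [[0,0,0],[0,0,0],0.6],
  [[0,0,0],[0,0,0],0.6],
  [[0,0,0],[0,0,0],0.6],
  [[0,0,0],[0,0,0],0.6],
  [[0,0,-0.1],[0,0,0],0.6],
  [[0,0,-0.15],[0,0,0],0.6],
  [[0,0,-0.15],[0,0,0],0.6],
  [[0,0,-0.15],[0,0,0],0.6],
])

```text
clock: 8.43
eef_pos: [0.4741, -0.1552, 0.2002]
tool_rot: [0.359, 0.917, 0.02, 0.172]
ft_force: [0.8, 0.2, 0.2]
grip_width: 0.0512
grasp_force: 0.0
```

```bash
python3 -c "
from a import *;angs();plan(C+F@[0,0,.13],tool(149),1)
S,d=camera('side');T,_=camera('top')
a=cv2.resize(S[145:205,320:400],(640,480),interpolation=2);b=cv2.resize(T[202:262,350:400],(400,480),interpolation=2)
a=a[:,:400];cv2.imwrite('pics/s4.png',np.hstack([a,b])[...,::-1])"
```

```text
top mark -31.1 r 50.4
  ptr 24 -30.65 peak 184.0 -30.3
  ptr 27 -31.05 peak 186.0 -31.4
  ptr 30 -30.18 peak 183.0 -30.9
side mark -31.94 r 51.0
  ptr 24 -28.86 peak 69.0 -28.0
  ptr 27 -32.81 peak 160.0 -33.4
  ptr 30 -33.97 peak 203.0 -35.3
t 8.8333 dist 0.0126 turn deg [-0.1 -0.1  2.7] q [-0.33  0.03 -0.44  0.75  0.03  0.42] F [-0.1  0.2 -0.8]
[[-0.007, -0.003, 0.063], [-0.0007, -0.0004, 0.0152]]
```

View pics/s4.png

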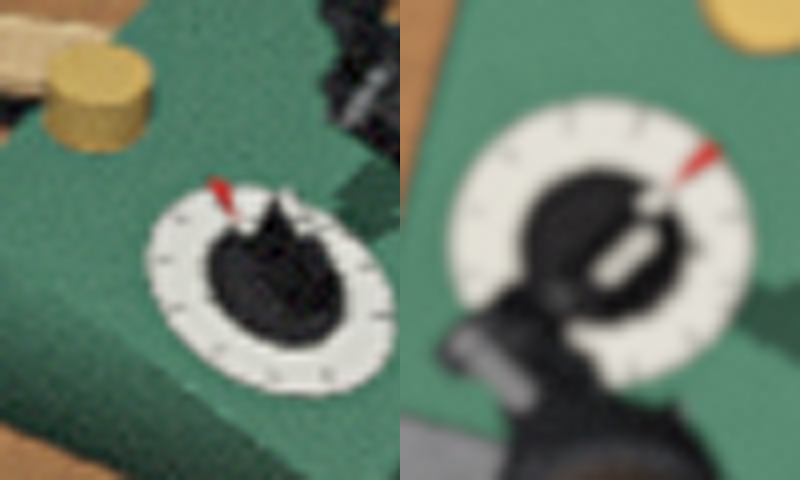

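The pointer and marker agree: top view −30.7° against −31.1°, with the pointer at (655,197) on a line with the marker at (697,165). The dial is released. Now for the lever.

```bash
python3 -c "
from p import *
b=np.array([.4375,-.290,.1225]);print('ball in face',((b-C)@F).round(4))
plan(C+F@[-.085,-.137,.14],tool(180),8)"
```

```text
ball in face [-0.0284 -0.1383  0.0725]
t 8.9333 dist 0.1618 turn deg [ -0.1  -0.1 -28.3] q [-0.33  0.03 -0.44  0.75  0.03  0.42] F [-0.7 -0.5  0.2]
[[0.006, -0.101, 0.002], [-0.0001, -0.0001, -0.0196]]
[[0.012, -0.1, 0.002], [-0.0001, -0.0001, -0.0196]]
[[0.018, -0.099, 0.002], [-0.0001, -0.0001, -0.0196]]
[[0.024, -0.098, 0.002], [-0.0001, -0.0001, -0.0196]]
[[0.03, -0.097, 0.002], [-0.0001, -0.0001, -0.0196]]
[[0.036, -0.095, 0.002], [-0.0001, -0.0001, -0.0196]]
[[0.042, -0.092, 0.002], [-0.0001, -0.0001, -0.0196]]
[[0.047, -0.089, 0.002], [-0.0001, -0.0001, -0.0196]]
```

apply_moves([
  [[0.006,-0.101,0.002],[0,0,-0.0196],0],
  [[0.012,-0.1,0.002],[0,0,-0.0196],0],
  [[0.018,-0.099,0.002],[0,0,-0.0196],0],
  [[0.024,-0.098,0.002],[0,0,-0.0196],0],
  [[0.03,-0.097,0.002],[0,0,-0.0196],0],
  [[0.036,-0.095,0.002],[0,0,-0.0196],0],
  [[0.042,-0.092,0.002],[0,0,-0.0196],0],
  [[0.047,-0.089,0.002],[0,0,-0.0196],0],
])

```text
clock: 9.6
eef_pos: [0.3636, -0.2701, 0.1666]
tool_rot: [0.123, 0.977, -0.023, 0.172]
ft_force: [0.2, -0.1, 0.6]
grip_width: 0.0001
grasp_force: 0.0
```

```bash
python3 -c "
from p import *
plan(C+F@[-.085,-.137,.080],tool(180),5)"
```

```text
t 9.6 dist 0.0601 turn deg [-0.1 -0.   0.1] q [-0.74 -0.01 -0.57  0.7   0.16 -0.46] F [ 0.2 -0.1  0.6]
[[-0.0, 0.001, 0.06], [-0.0001, -0.0, 0.0001]]
[[-0.0, 0.001, 0.06], [-0.0001, -0.0, 0.0001]]
[[-0.0, 0.001, 0.06], [-0.0001, -0.0, 0.0001]]
[[-0.0, 0.001, 0.06], [-0.0001, -0.0, 0.0001]]
[[-0.0, 0.0, 0.06], [-0.0001, -0.0, 0.0001]]
```

apply_moves([
  [[0,0,0.06],[0,0,0],0],
  [[0,0,0.06],[0,0,0],0],
  [[0,0,0.06],[0,0,0],0],
  [[0,0,0.06],[0,0,0],0],
  [[0,0,0.06],[0,0,0],0],
  [[-0.03,0,0],[0,0,0],0],
  [[-0.05,0,0],[0,0,0],0],
  [[-0.05,0,0],[0,0,0],0],
])

```text
clock: 10.27
eef_pos: [0.409, -0.2814, 0.1206]
tool_rot: [0.125, 0.977, -0.023, 0.173]
ft_force: [0.4, -0.4, 1.4]
grip_width: 0.0003
grasp_force: 0.0
```

apply_moves([
  [[-0.03,0,0],[0,0,0],0],
  [[-0.03,0,0],[0,0,0],0],
  [[-0.03,0,0],[0,0,0],0],
  [[-0.03,0,0],[0,0,0],0],
  [[-0.03,0,0],[0,0,0],0],
  [[-0.03,0,0],[0,0,0],0],
  [[-0.03,0,0],[0,0,0],0],
  [[-0.03,0,0],[0,0,0],0],
])

```text
clock: 10.93
eef_pos: [0.4525, -0.2926, 0.1369]
tool_rot: [0.125, 0.977, -0.023, 0.173]
ft_force: [-0.2, 0.2, -0.2]
grip_width: 0.0003
grasp_force: 0.6
```

```bash
cat > l.py <<'E'
from p import *
def ball():
    D=[]
    for n,w in(('top',(395,225,440,275)),('side',(355,125,405,175))):
        im=camera(n)[0];h=cv2.cvtColor(im,cv2.COLOR_RGB2HSV);x0,y0,x1,y1=w
        r=(((h[...,0]<10)|(h[...,0]>170))&(h[...,1]>110)&(h[...,2]>80))[y0:y1,x0:x1]
        v,u=np.nonzero(r); print(n,len(u)); 
        if len(u): print('  face xy on z=.076',((plane(n,[(u.mean()+x0,v.mean()+y0)],C+.076*F[:,2],F[:,2])[0]-C)@F).round(4))
E
python3 -c "
from l import *
o=bot.get_obs();print('tcp face',((np.array(o['eef_pos'])-C)@F).round(4),o['ft_force'],o['clock']);ball()"
```

```text
tcp face [-0.0093 -0.137   0.0808] [-0.24262989  0.19227726 -0.22508139] 10.9333
top 74
  face xy on z=.076 [ 0.0148 -0.1387  0.076 ]
side 42
  face xy on z=.076 [ 0.0149 -0.1418  0.076 ]
```

apply_moves([
  [[-0.012,0,0],[0,0,0],0],
  [[-0.012,0,0],[0,0,0],0],
  [[-0.012,0,0],[0,0,0],0],
  [[-0.012,0,0],[0,0,0],0],
  [[-0.01,0,0],[0,0,0],0],
  [[-0.01,0,0],[0,0,0],0],
  [[-0.005,0,0],[0,0,0],0],
  [[0,0,0],[0,0,0],0],
])

```text
clock: 11.7
eef_pos: [0.4652, -0.2958, 0.1415]
tool_rot: [0.125, 0.977, -0.023, 0.173]
ft_force: [0.1, -0.1, -0.8]
grip_width: -0.0001
grasp_force: 0.4
```

```bash
python3 -c "
from l import *
o=bot.get_obs();print('tcp face',((np.array(o['eef_pos'])-C)@F).round(4),(np.array(o['ft_force'])@F).round(1),o['clock']);ball()"
```

```text
tcp face [ 0.0047 -0.137   0.0807] [-0.2 -0.1 -0.8] 11.7
top 74
  face xy on z=.076 [ 0.0313 -0.1367  0.076 ]
side 38
  face xy on z=.076 [ 0.0294 -0.1354  0.076 ]
```

apply_moves([
  [[-0.006,0,0],[0,0,0],0],
  [[-0.006,0,0],[0,0,0],0],
  [[-0.005,0,0],[0,0,0],0],
  [[0,0,0],[0,0,0],0],
  [[0,0,0],[0,0,0],0],
  [[0,0,0],[0,0,0],0],
  [[0,0,0],[0,0,0],0],
  [[0,0,0],[0,0,0],0],
])

```text
clock: 12.47
eef_pos: [0.4664, -0.2961, 0.1418]
tool_rot: [0.125, 0.977, -0.022, 0.171]
ft_force: [-5.8, 0.5, 1.4]
grip_width: -0.0001
grasp_force: 2.7
```

```bash
python3 -c "
from l import *
o=bot.get_obs();print('tcp face',((np.array(o['eef_pos'])-C)@F).round(4),(np.array(o['ft_force'])@F).round(1),o['clock']);ball()"
```

```text
tcp face [ 0.0059 -0.137   0.0805] [-4.9 -0.9  3.3] 12.4667
top 74
  face xy on z=.076 [ 0.0326 -0.1368  0.076 ]
side 39
  face xy on z=.076 [ 0.0276 -0.1343  0.076 ]
```

It is against the stop (5 N resisting). Backing away down the slope, then up.

apply_moves([
  [[0.03,0,0],[0,0,0],0],
  [[0.07,0,0],[0,0,0],0],
  [[0.1,0,0],[0,0,0],0],
  [[0.1,0,-0.1],[0,0,0],0],
  [[0.1,0,-0.15],[0,0,0],0],
  [[0.05,0,-0.15],[0,0,0],0],
  [[0,0,-0.1],[0,0,0],0],
  [[0,0,0],[0,0,0],0],
])

```text
clock: 13.23
eef_pos: [0.3543, -0.2684, 0.2109]
tool_rot: [0.125, 0.976, -0.026, 0.177]
ft_force: [-0.2, -0.0, 0.7]
grip_width: 0.0
grasp_force: 0.0
```

```bash
python3 -c "
from l import *
from a import angs
ball();angs()
S,d=camera('side');T,_=camera('top')
a=cv2.resize(S[120:210,300:410],(440,360),interpolation=2);b=cv2.resize(T[180:280,345:445],(360,360),interpolation=2)
cv2.imwrite('pics/s5.png',np.hstack([a,b])[...,::-1])"
```

```text
top 75
  face xy on z=.076 [ 0.0326 -0.1366  0.076 ]
side 40
  face xy on z=.076 [ 0.0272 -0.1335  0.076 ]
top mark -31.06 r 50.5
  ptr 24 -30.62 peak 184.0 -30.3
  ptr 27 -31.04 peak 186.0 -31.4
  ptr 30 -30.1 peak 183.0 -30.9
side mark -31.92 r 51.0
  ptr 24 -29.3 peak 69.0 -30.1
  ptr 27 -32.77 peak 159.0 -33.4
  ptr 30 -34.03 peak 201.0 -35.3
```

View pics/s5.png

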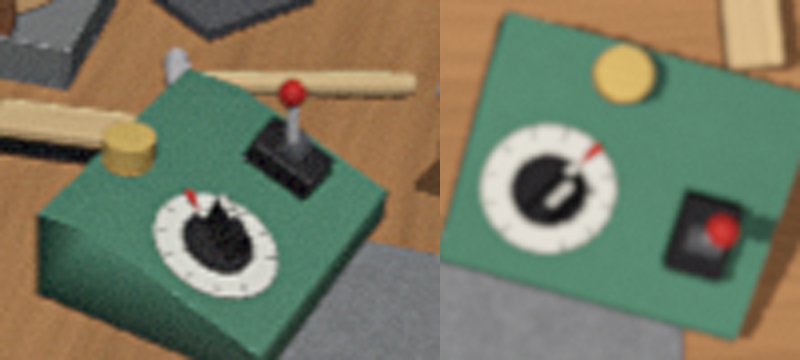

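The left crop shows the lever leaning up-slope, ball at (292,93). The right crop shows pointer and marker in line at (575–597,155–168), with the tin in place.

```bash
python3 -c "
from workcell import bot
print(bot.job_done())"
```

```text
the job is handed in; nothing more can be done
None
```

The job is handed in: the green dial was turned clockwise to the red marker (within about 1° in the top view) and released, then the lever was pushed up to its ON stop; the marker and tin were undisturbed, at about 13 s on the clock.

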